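# Counter-hold the loose bolt behind the ring-mandrel bracket

### The arm

A 6-joint arm with a two-finger parallel gripper is mounted at the origin on the work surface. World frame = base frame: x ahead of the robot, y to its left, z up, the work surface at z = 0. Lengths are in m, angles in rad, forces in N, time in s.
With the tool pointing down it reaches from about 0.375 to 0.925 m from the base axis. Payload 5.7 kg.
Tool frame: the origin (TCP) lies on the centre line of the jaws, within the pads' length; the fingertips stand 22 mm ahead of it and the grasp point (between the pads) lies 3 mm ahead of it (robot.nose_length is the distance from the TCP to the fingertips, in m); z points along the fingers, y is the line along which they close (so a half turn about z gives the same grasp; the last joint's range is limited). The gripper opens to 85 mm and grips with 20 to 120 N. Pads are 22 mm wide; open, the fingers measure 114 mm over their backs; the gripper's body (76 mm by 85 mm) begins 54 mm behind the grasp point. The pads swing forward as they close: fully open they stand 13 mm farther back than shut.
Start: joints at [1.22, 0.359, 1.51, -0, 1.272, -0.115], TCP at [0.14, 0.583, 0.253] pointing down, gripper open.
Joint ranges: [-2.97, 2.97], [-1.01, 2.36], [0.21, 2.38], [-0.96, 4.11], [0.2, 2.71], [-2.98, 2.98]. Speed limits (rad/s): [2.39, 2.39, 3.14, 3.14, 3.14, 3.14].

### API

Orientations are given as a rotation vector (axis times angle).
In Python, from station import robot gives the robot as it stands.
- The arm moves only by the shell command python3 -m creep 'ROWS' [FORCE]. ROWS is JSON, one flat list of numbers, 7 for each row, row after row: the shift along the tool's x, y, z as a fraction of full scale, then the turn, a rotation vector about the tool's x, y, z as a fraction of full scale, then the opening, from 0 (shut) to 1 (fully open). In form: [x, y, z, wx, wy, wz, jaw, x, y, z, wx, wy, wz, jaw, ...]. A call has 1 to 20 rows; each row shifts and turns the commanded pose from where the row before left it, along the tool's axes as they then stand; what a row does not reach is not made up. Full scale, the value 1, is 0.15 m for a shift and 90 degrees for a turn. A row lasts 1/12 s, in which the tool goes at most 41.7 mm and 7.16 degrees, less where a joint would pass 70% of its speed; a pose out of reach is approached as far as the arm can. A call with a number of a shift or a turn outside -1 to 1 is refused whole. A call with a gripper value outside its range is refused whole. The fingers move at their own pace and stop on an object; FORCE is the grip in N (left out, the last holds). Time passes only in rows, so rows that do not move let the fingers close. It gives the time, the measured TCP pose, the force, the opening and the grip force at its end, in the units of the state.
- robot.sense(): the state, without advancing time (a new reading comes with each control period).
- robot.capture(name): name is "scene" or "top" or "wrist"; returns a dict with "image" (420x560x3 uint8, red, green, blue), "z_map" (420x560 float32, m along the optical axis (not along the pixel's ray), 0 where there is no reading), "intrinsics" (3x3 intrinsics, pixels), "R" (3x3) and "t" (3): a world point X has camera coordinates R X + t. Camera axes: x right, y down, z forward; pixel columns grow to the right and rows downward; lengths in m; the calibration is good to about 2 mm. A picture is of the moment at which its call begins.
- robot.finish_job(): hands the job in; it is judged then, once.
The state is a dict: "time": time; "q": joint angles; "qd": joint speeds; "joint_torque": joint torques, N m; "ee_pos": TCP position; "tcp_rot": TCP orientation; "force": force on the tool from outside, world axes, zero at the start; "wrist_torque": the same for the moment, N m; "width": finger opening in m; "grasp_force": force on a finger pad.
Only numpy, scipy, OpenCV 4.12 (cv2) and the standard library are available. Lean on these libraries where they do the work, as an engineer would, in place of code of your own. Each camera call takes 0.05 s, during which the arm holds its last target. There are 200 camera calls.

### The job

The right-hand bolt of the ring-mandrel bracket has slipped back and spins along with its lock nut, so the spanner on the nut has dropped onto the bench. Reach down into the channel behind the bracket's front plate, take the bolt's hex head between the fingers, push it forward until you feel it seat fully home, and turn it until the spanner stands level, ready for my tightening stroke. Finish still holding the head, home and kept from turning; leave the spanner itself untouched and everything else on the bench where it is.

Things in the scene. Friction and masses are not known exactly. Their poses are not given: they have to be found in the camera images.
- bracket: Grey steel U-channel bracket fixed to the bench, open on top, 210 mm long in its y. Origin: centre of its underside; its -x faces the robot side, +y left, z up; yaw varies up to 0.3 rad. Front plate 124 mm tall (x -31 to -25 mm), rear plate 112 mm tall (x 25 to 31 mm). Two M12 bolts run along x through the front plate at z = 105 mm: a tight one at y = +72 mm, the loose one at y = -72 mm.
- channel (a point): Point in the mouth of the channel above the loose bolt's axis: midway between the two plates (50 mm clear between them), level with the front plate's top edge, 19 mm above the bolt axis. From the bolt axis the channel is clear for 33 mm to the right to the plates' open end and for 62 mm to the left, to the mandrel's 20 mm tang that crosses it.
- mandrel_root (a point): Where the steel ring mandrel leaves its socket (46 mm wide) at the middle of the bracket's front, 84 mm above the bench. From here the mandrel, 25 mm thick, runs 190 mm level along the bracket's -x, towards the robot side, tapering to 13 mm. Its flange, 12 mm thick, covers the front plate's front face from 52 to 120 mm above the bench. Fixed.
- bolt_head: Tall hex head of the loose bolt, plain steel, 19 mm across flats, 22 mm across corners, 16 mm long, in the channel. Origin: middle of the head, on the bolt axis; x along the bolt, away from the front plate. A washer (24 mm wide, 3 mm thick) moves with its forward end. A finger pad over 20 mm wide must sit towards the head's rear (3 mm behind middle), or it meets the plate before the bolt is home.
- head_home (a point): Where the head's middle lies when the bolt is fully home: on the bolt axis, 105 mm above the bench, 11 mm behind the front plate's rear face. Fixed to the bracket.
- bolt_out (a joint): How far the loose bolt has slipped back, in m: 0 = fully home (washer on the front plate, a solid stop), 0.006 to 0.013 at the start, end stop at 0.016. It slides along the bracket's x with about 2 N of friction; nut and spanner go with it.
- bolt_turn (a joint): Turn of bolt, nut and spanner, as one, in rad: 0 = spanner level; -0.465 at the start (tail on the bench, a stop); other stop +0.6. Grows counter-clockwise from the robot side (about the bracket's -x), lifting the spanner. At -0.2325 one pair of flats faces bracket +y and -y. Let go, the spanner's weight (about 0.17 N m, give or take 30 percent) turns it down.
- spanner: Combination spanner, plain steel, 210 mm long, 9 mm thick, ring end on the lock nut in front of the flange. Origin: centre of the ring, on the bolt axis, 52 mm forward of the head's middle; the shaft runs along its own -y (the bracket's right), the jaws at the tail 41 mm wide. Turns and slides with the bolt.
- bench_block: Loose flat steel block, 70 x 70 x 22 mm; origin under its centre. Leave it.
- pitch_block: Loose brown block, 60 x 110 x 45 mm, behind the bracket; origin under its centre. Leave it.
- file: Loose hand file with wooden handle, 250 mm long, 18 mm thick; lies along its own x. Leave it.
- hammer: Loose hammer, 240 mm long; lies along its own x. Leave it.
- cup: Loose clear plastic cup, 72 mm wide, 100 mm tall; origin under its centre. Leave it.
- sugar_pot: Loose white enamel pot with lid, 76 mm wide, 108 mm tall; origin under its centre. Leave it.
- ring_clamp: Loose wooden ring clamp with a brass collar, 120 mm long, 33 mm thick; lies along its own x. Leave it.

How it is judged:
By the outcome, as a careful person would: the job done as asked, in the order asked, and still so for the second after the job is handed in, while the arm keeps its last pose, push and grip.
It also fails if it takes over 38 s, if anything falls off the work surface, if the arm or the gripper's body presses on something with over 40 N, if the wrist force passes 120 N, or if a joint passes its speed limit or range.

## Working session

There is one attempt and no reset: what is moved stays moved. The work goes in short steps, Python scripts to look and compute and a shell command to move; the robot and the scene stay as the last step left them, time stands still between calls to the robot, and variables do not carry over. Pictures are saved under pics/ and viewed, at most 10 in all, crops included, and the job is handed in when it is done.

```bash
mkdir -p pics; ls; python3 - <<'E'
from station import robot
import cv2,numpy as np,pickle
s=robot.sense();print({k:np.round(v,3) for k,v in s.items()})
for n in("scene","top"):
    c=robot.capture(n);cv2.imwrite(f"pics/{n}.png",c["image"][...,::-1]);pickle.dump(c,open(n+".pkl","wb"))
    print(n,c["intrinsics"],c["R"],c["t"])
E
```

```text
pics
{'time': np.float64(0.0), 'q': array([ 1.22 ,  0.36 ,  1.511, -0.   ,  1.272, -0.115]), 'qd': array([ 0.   ,  0.001,  0.001, -0.   ,  0.   , -0.   ]), 'joint_torque': array([-3.0000e-03, -5.2762e+01, -2.7862e+01, -0.0000e+00,  1.3000e-02,
        0.0000e+00]), 'ee_pos': array([0.14 , 0.583, 0.252]), 'tcp_rot': array([-3.700e-01, -3.119e+00,  3.000e-03]), 'force': array([ 0.47 , -0.59 ,  0.376]), 'wrist_torque': array([-0.008, -0.018, -0.017]), 'grasp_force': np.float64(0.0), 'width': np.float64(0.085)}
scene [[415.87025808   0.         277.75213357]
 [  0.         415.87025808 211.79686768]
 [  0.           0.           1.        ]] [[-0.6632129   0.7483421   0.01152155]
 [ 0.53391934  0.48385798 -0.69340579]
 [-0.52447954 -0.45372409 -0.72045518]] [ 0.38289136 -0.19546584  1.48617568]
top [[516.24337138   0.         286.43038605]
 [  0.         516.24337138 206.40659725]
 [  0.           0.           1.        ]] [[ 0.02567851 -0.99928251  0.02784022]
 [-0.98867448 -0.02950545 -0.14714685]
 [ 0.14786272 -0.02374641 -0.98872277]] [-0.07880136  0.56056753  1.51370922]
```

View pics/top.png

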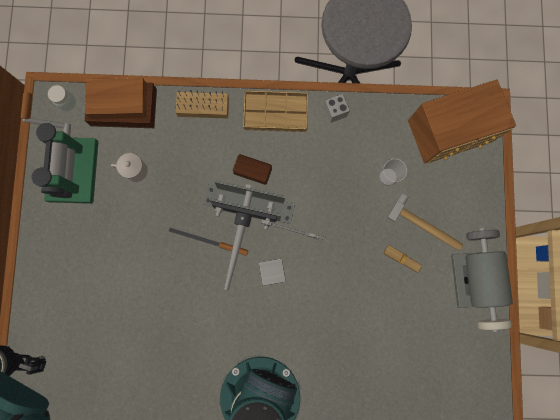

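View pics/scene.png

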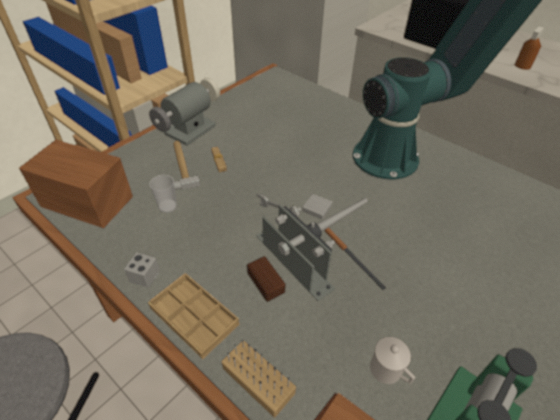

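The top view shows the bracket around pixel (248,203), with the mandrel running down to (228,288) and the spanner from (267,223) to (320,238). The loose bolt is near (270,210). In the scene view the bracket is at about (297,250). Next I'll take a coarse pose from the depth map.

```bash
cat >h.py <<'E'
import numpy as np,cv2,pickle
from scipy.spatial.transform import Rotation as Ro
def cloud(c):
    K=c["intrinsics"];z=c["z_map"];v,u=np.indices(z.shape)
    P=np.stack([(u-K[0,2])/K[0,0]*z,(v-K[1,2])/K[1,1]*z,z],-1)
    return (P-c["t"])@c["R"]
def ray(c,uv,h):
    K=c["intrinsics"];d=np.array([(uv[0]-K[0,2])/K[0,0],(uv[1]-K[1,2])/K[1,1],1])@c["R"];o=-c["R"].T@c["t"]
    return o+d*(h-o[2])/d[2]
def proj(c,X):
    p=c["intrinsics"]@(c["R"]@np.asarray(X)+c["t"]);return p[:2]/p[2]
E
python3 - <<'E'
from h import *
c=pickle.load(open("top.pkl","rb"));W=cloud(c)
sub=W[175:230,195:305]
for r in range(178,230,3): print(r+0,' '.join('%4d'%(1000*sub[r-175,k,2]) for k in range(5,105,4)))
for lo,hi in((.1,.118),(.118,.13)):
    m=(sub[...,2]>lo)&(sub[...,2]<hi);p=sub[m];print(len(p),p.min(0),p.max(0))
im=c["image"][170:250,195:335,::-1];cv2.imwrite("pics/t2.png",cv2.resize(im,None,fx=5.6,fy=5.6,interpolation=cv2.INTER_CUBIC))
E
```

```text
178   -6   -3   -4    2   -5    3    2    0   -5   -1    6    1   23   44   38   48   39   21    0    3    0   -5    0    1 1581
181    0   -7    2    0  109    2    0   -1   -3    0   -7   -6   -1   -1    7   29   41    0   -2   -5    1    0    7    0    0
184    7  -10    0   -4   80   97  108  103  114    0    3   -7   -4   -2    0    5    9   -7   -3   -2   -3    0   -3   -2    3
187    2   -4   10    0    7   36   61   77   88  107  107  109   96   94    0   -4    0   -2   -8   -7    0   -1    1   -3   -1
190    1   -1    9    4    6    3    3   24   42   50   64   89   96  109  109    5    0    0    4    4    3    2    0   -3    0
193   -5   -7    5    3    5    8    7    2    1    5   14   30   91   81   82   99  110  112  108    0   -5    0    4   -2    3
196   -3   -5   -3    8   10  113  111    8   11    5    6    5   89   10   30   42   59   83   85  107  108  109   -1   -2   -4
199   -2    4   10  122   -1  114  106    4    7    7    6   89   88    6    6    4    5   18   40   55   62   81    1   -6   -5
202    5   -1    1  116  121  121  119    6    2    5    9   92   94
[... 675 characters left out ...]
  118   91    1    8   -1    6
220    0   -1   -1    0    0    5   -8   -3   -2   97  108  101  104    3   -3    3  117  110   90   57   10    9    9    2    1
223   -4    0   -5    1   -6   -1   -5    3    0   94  109  102   91    1   -1    0  112  114  109   -3    0    0   -2    1   -8
226    3    1    2    4    0    2    1    2    0   -2   94   93   89    2   -2    0  112  107    6  100   90   -6   -2    0    2
229    0   -1    0    4   -3    3   -7    0   -3   -1   99   87   -4   -7   -5    1    0   -3   -4   -8    0   -3   75   72   -1
707 [ 0.48563054 -0.05397054  0.10001729] [0.6227073  0.16082829 0.11798494]
332 [ 0.4988264  -0.04360409  0.11804523] [0.58338238 0.16068399 0.12994016]
```

View pics/t2.png

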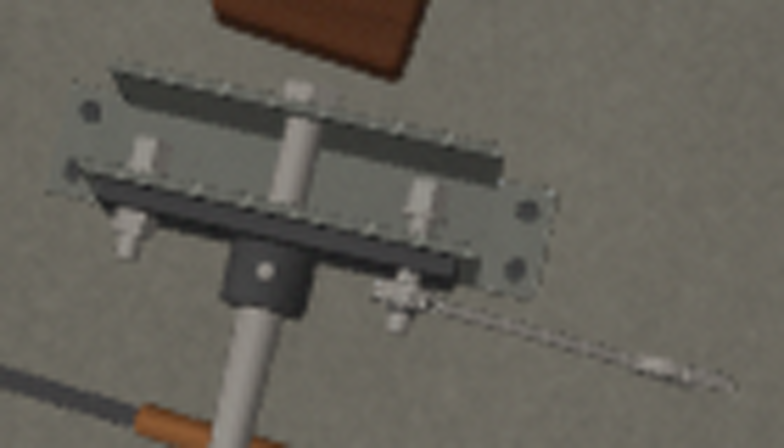

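Crop pixels: the loose head is at (424,193), the rear plate's top edge runs (112,70)–(503,153), and the front plate's top edge runs about (85,172)–(470,258). I'll compute a coarse pose and a viewing pose from these.

```bash
python3 - <<'E'
from h import *
c=pickle.load(open("top.pkl","rb"))
f=lambda u,v,h:ray(c,(u/5.6+195-.4,v/5.6+170-.4),h)
a,b=f(112,70,.112),f(503,153,.112);print(a,b,np.linalg.norm(a-b),"yaw",np.arctan2(*( (b-a)[[0,1]]*[1,-1])))
a2,b2=f(85,172,.124),f(462,256,.124);print(a2,b2,np.linalg.norm(a2-b2))
print("head",f(424,193,.111), "ring",f(408,290,.115))
print("mandrel mid", f(238,400,.095),f(265,270,.11))
s=Ro.from_rotvec([-.37,-3.119,.003]).as_matrix();print(s)
E
```

```text
[0.61690321 0.14767823 0.112     ] [ 0.57965213 -0.05503987  0.112     ] 0.20611227012689579 yaw -0.18173064736843064
[0.56138441 0.15750067 0.124     ] [ 0.52394408 -0.03536272  0.124     ] 0.19646390841506314
head [ 0.55773894 -0.01498543  0.111     ] ring [ 0.50683061 -0.00837575  0.115     ]
mandrel mid [0.44984688 0.0773001  0.095     ] [0.51560312 0.065118   0.11      ]
[[-9.72245252e-01  2.33962141e-01 -9.41765766e-04]
 [ 2.33963520e-01  9.72243688e-01 -1.81197192e-03]
 [ 4.91692992e-04 -1.98201993e-03 -9.99997915e-01]]
```

```bash
python3 -m creep '[0,0,0,0,0,-0.034,1,-0.175,-0.178,0,0,0,0,1,-0.175,-0.178,0,0,0,0,1,-0.175,-0.178,0,0,0,0,1,-0.175,-0.178,0,0,0,0,1,-0.175,-0.178,0,0,0,0,1,-0.175,-0.178,0,0,0,0,1,-0.175,-0.178,0,0,0,0,1,-0.175,-0.178,0,0,0,0,1,-0.175,-0.178,0,0,0,0,1,-0.175,-0.178,0,0,0,0,1,-0.175,-0.178,0,0,0,0,1,-0.175,-0.178,0,0,0,0,1,-0.175,-0.178,0,0,0,0,1,-0.175,-0.178,0,0,0,0,1,-0.175,-0.178,0,0,0,0,1,-0.175,-0.178,0,0,0,0,1,-0.175,-0.178,0,0,0,0,1,-0.175,-0.178,0,0,0,0,0.6,0,0,0,0,0,0,0.6]' 60
python3 - <<'E'
from h import *
from station import robot
c=robot.capture("wrist");pickle.dump(c,open("w1.pkl","wb"));cv2.imwrite("pics/w1.png",c["image"][...,::-1])
s=robot.sense();print(s["time"],s["ee_pos"],s["tcp_rot"],s["width"]);print("cam",-c["R"].T@c["t"],c["R"],c["intrinsics"][0])
E
```

```text
time: 1.77
ee_pos: [0.5219, 0.0198, 0.2534]
tcp_rot: [0.292, 3.124, -0.004]
force: [0.8, -0.4, 1.1]
width: 0.0635
grasp_force: 0.0
1.8167 [0.51960039 0.02223443 0.25304366] [ 2.92495815e-01  3.12705102e+00 -1.14400939e-03] 0.05643230058905977
cam [0.44653715 0.0332617  0.37389703] [[ 0.18481952  0.98276969 -0.00234155]
 [ 0.93555731 -0.17521014  0.30664952]
 [ 0.30095559 -0.05886547 -0.95181962]] [371.06612092   0.         280.0471732 ]
```

View pics/w1.png

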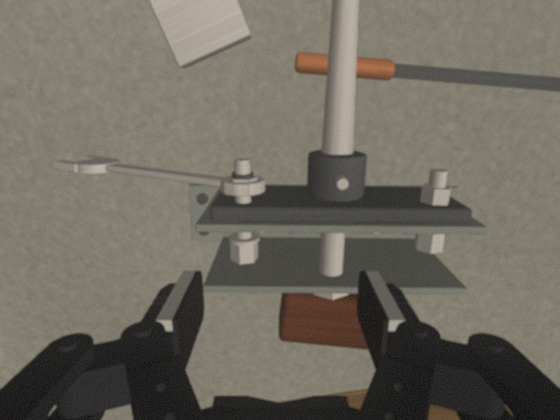

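The wrist view has the bracket well framed. The front plate's top edge is at row ~227 (columns 197–485), the rear plate's top edge at row ~287 (207–463), and the loose head at about (244,248). I'll zoom in to measure.

```bash
python3 - <<'E'
from h import *
c=pickle.load(open("w1.pkl","rb"));im=c["image"][165:300,185:335,::-1]
im=cv2.convertScaleAbs(im,alpha=1.5,beta=10)
cv2.imwrite("pics/w1z.png",cv2.resize(im,(660,594),interpolation=cv2.INTER_CUBIC))
g=cv2.cvtColor(c["image"],cv2.COLOR_RGB2GRAY).astype(int)
for u in(215,290,390,460): print(u,list(zip(range(215,240),g[215:240,u])))
for u in(225,300,440): print(u,list(zip(range(278,296),g[278:296,u])))
E
```

```text
215 [(215, np.int64(79)), (216, np.int64(77)), (217, np.int64(79)), (218, np.int64(74)), (219, np.int64(76)), (220, np.int64(71)), (221, np.int64(77)), (222, np.int64(77)), (223, np.int64(79)), (224, np.int64(95)), (225, np.int64(111)), (226, np.int64(121)), (227, np.int64(115)), (228, np.int64(114)), (229, np.int64(116)), (230, np.int64(117)), (231, np.int64(111)), (232, np.int64(117)), (233, np.int64(121)), (234, np.int64(127)), (235, np.int64(120)), (236, np.int64(120)), (237, np.int64(120)), (238, np.int64(124)), (239, np.int64(122))]
290 [(215, np.int64(71)), (216, np.int64(73)), (217, np.int64(76)), (218, np.int64(72)), (219, np.int64(73)), (220, np.int64(73)), (221, np.int64(67)), (222, np.int64(74)), (223, np.int64(70)), (224, np.int64(80)), (225, np.int64(98)), (226, np.int64(111)), (227, np.int64(113)), (228, np.int64(116)), (229, np.int64(118)), (230, np.int64(113)), (231, np.int64(113)), (232, np.int64(104)), (233, np.int64(103)), (234, np.int64(116)), (235, np.int64(118)), (236, np.int64(111)), (237, np.int64(92)), (238, np.int64(78)), (239, np.int64(71))]
390 [(215, np.
[... 1542 characters left out ...]
nt64(73)), (282, np.int64(71)), (283, np.int64(69)), (284, np.int64(75)), (285, np.int64(78)), (286, np.int64(91)), (287, np.int64(108)), (288, np.int64(115)), (289, np.int64(116)), (290, np.int64(109)), (291, np.int64(109)), (292, np.int64(99)), (293, np.int64(76)), (294, np.int64(62)), (295, np.int64(67))]
440 [(278, np.int64(78)), (279, np.int64(75)), (280, np.int64(76)), (281, np.int64(73)), (282, np.int64(77)), (283, np.int64(73)), (284, np.int64(73)), (285, np.int64(78)), (286, np.int64(78)), (287, np.int64(92)), (288, np.int64(109)), (289, np.int64(118)), (290, np.int64(121)), (291, np.int64(125)), (292, np.int64(117)), (293, np.int64(117)), (294, np.int64(123)), (295, np.int64(126))]
```

View pics/w1z.png

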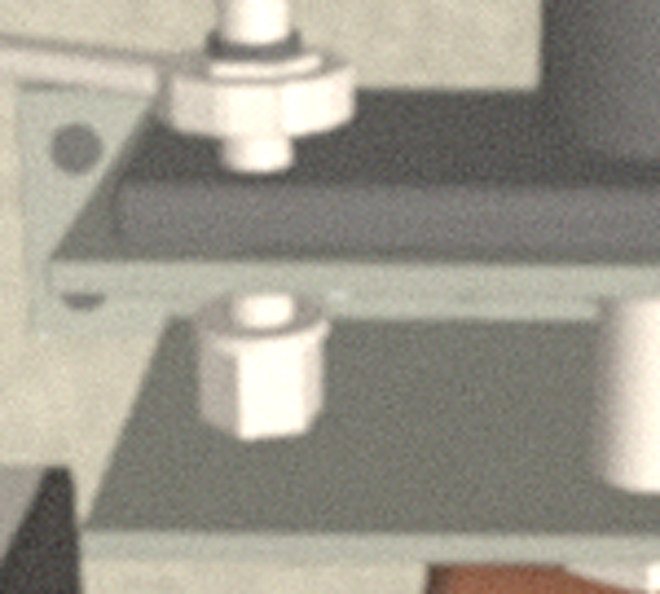

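The zoom shows the hex clearly. The upper corner edge of its rear end is at crop (238,438), the left silhouette at 200 and the right at 325. The front plate's front-right top corner is at crop (50,262) and the rear plate's at (85,530). Next, the metric pose.

```bash
python3 - <<'E'
from h import *
c=pickle.load(open("w1.pkl","rb"))
z=lambda u,v:(185+u/4.4-.4,165+v/4.4-.4)
F=np.array([ray(c,(u,v),.124) for u,v in((215,224.4),(290,225),(390,226),(460,226.4))])
R=np.array([ray(c,(u,v),.112) for u,v in((225,285.7),(300,286.6),(440,287.8))])
for L in(F,R):
    p=np.polyfit(L[:,1],L[:,0],1);print("line",p,"yaw",-np.arctan(p[0]))
psi=-np.mean([np.arctan(np.polyfit(L[:,1],L[:,0],1)[0]) for L in(F,R)])
ex=np.array([np.cos(psi),np.sin(psi),0]);ey=np.array([-np.sin(psi),np.cos(psi),0])
xf=(F@ex).mean()+.031; xr=(R@ex).mean()-.025
cF=ray(c,z(50,262),.124);cR=ray(c,z(85,530),.112);cF2=ray(c,(485,227),.124);cR2=ray(c,(463,288),.112)
print("psi",psi,"origin x",xf,xr,"y from R corners",cF@ey+.105,cR@ey+.105,"L",cF2@ey-.105,cR2@ey-.105)
h=ray(c,z(238,438),.1157);print("head mid bx",h@ex-.008,"by axis",h@ey+.0025)
for u,sg in((200,.0105),(325,-.0105)):
    q=ray(c,z(u,415),.105+(.0032 if sg>0 else -.0032));print("axis from silhouette",q@ey+sg)
# top camera
c=pickle.load(open("top.pkl","rb"));f=lambda u,v,h:ray(c,(u/5.6+195-.4,v/5.6+170-.4),h)
print("top: head rear", f(424,178,.111)@ex-.008, f(424,193,.111)@ey)
r=f(112,70,.112),f(503,153,.112);print([ (q@ex-.031,q@ey) for q in r])
E
```

```text
line [0.19647257 0.53194806] yaw -0.19400151138926816
line [0.19790336 0.58900521] yaw -0.19537874739693228
psi -0.1946901293931002 origin x 0.5528581491202577 0.5529042051867364 y from R corners 0.16406878006927111 0.1643835276615162 L 0.16095778749861295 0.15975584338165122
head mid bx 0.5490810587627576 by axis 0.09034443012357983
axis from silhouette 0.090776741402286
axis from silhouette 0.09166876065593653
top: head rear 0.5497147432151095 0.09319926709855691
[(np.float64(0.5456782662869759), np.float64(0.26423589462961566)), (np.float64(0.5483492997794178), np.float64(0.058140932350222004))]
```

```bash
python3 -m creep '[-0.078,-0.085,0.11,0,0,0.005,0.6,-0.078,-0.085,0.11,0,0,0,0.6,-0.078,-0.085,0.11,0,0,0,0.6,-0.078,-0.085,0.11,0,0,0,0.6,0,0,0,-0.05,0,0,0.6,0,0,0,-0.05,0,0,0.6,0,0,0,-0.048,0,0,0.6,0,0,0,0,0,0,0.6,0,0,0,0,0,0,0.6,0,0,0,0,0,0,0.6,0,0,0,0,0,0,0.6]' 60
cat >>h.py <<'E'
psi=-.1947;B=np.array([[np.cos(psi),np.sin(psi),0],[-np.sin(psi),np.cos(psi),0],[0,0,1]])
def st():
    from station import robot
    s=robot.sense();M=Ro.from_rotvec(s["tcp_rot"]).as_matrix();T=B@M
    T0=np.diag([-1.,1,-1]);e=Ro.from_matrix(T@T0).as_rotvec()
    tilt=-e[0]
    print("t %.2f"%s["time"],"tcp bracket",np.round(B@s["ee_pos"],4),"grasp",np.round(B@(s["ee_pos"]+.003*M[:,2]),4),"rot(bracket)",np.round(e,4),"F brk",np.round(B@s["force"],2),"Tq",np.round(B@s["wrist_torque"],2),"w",round(float(s["width"]),4),"gf",s["grasp_force"])
    return s
E
python3 - <<'E'
from h import *
from station import robot
st()
c=robot.capture("wrist");pickle.dump(c,open("w2.pkl","wb"));im=cv2.convertScaleAbs(c["image"][...,::-1],alpha=1.5,beta=10);cv2.imwrite("pics/w2.png",im)
E
```

```text
time: 2.73
ee_pos: [0.5539, -0.0328, 0.1875]
tcp_rot: [0.292, 3.086, 0.358]
force: [-0.7, 0.9, -0.7]
width: 0.0513
grasp_force: 0.0
t 2.73 tcp bracket [0.5498 0.075  0.1875] grasp [0.5498 0.0757 0.1846] rot(bracket) [0.231  0.0008 0.0058] F brk [-0.82  0.71 -0.67] Tq [-0.11 -0.03  0.03] w 0.0513 gf 0.0
```

View pics/w2.png

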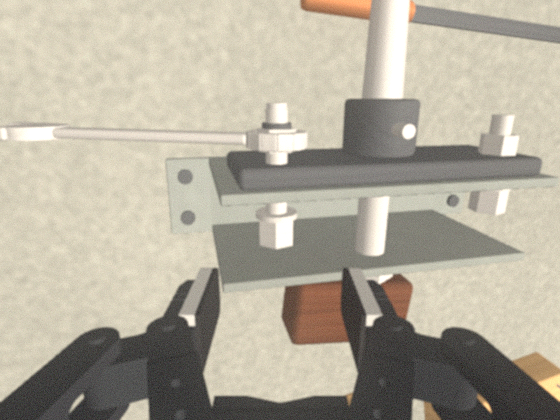

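The tilted view has the head at columns ~259–295 with its rear end at row ~247, and the fingers straddle it symmetrically. I'll check the numbers from this view.

```bash
python3 - <<'E'
from h import *
c=pickle.load(open("w2.pkl","rb"));g=cv2.cvtColor(c["image"],cv2.COLOR_RGB2GRAY).astype(int)
print(g[232,250:305]);print("col270",g[195:255,268]);print("col281",g[195:255,283])
for u in(235,320): print(u,g[185:205,u], g[262:292,u])
# predicted: axis point, head corners, plate edges
for n,X in dict(ax_rear=(.557,.0905,.105),toprear=(.557,.088,.1157),Redge=(.553-.025+.05,.0675,.112),RedgeL=(.578,.2675,.112),Fr=(.528,.0905,.124),Ff=(.522,.0905,.124),FrontCorner=(.522,.0575,.124)).items(): print(n,proj(c,B.T@np.array(X)).round(1))
E
```

```text
[ 75  78  76  79  75  76  80  77  85 100 111 120 117 116 118 119 118 116
 120 118 121 117 120 116 120 138 163 180 177 181 177 179 178 180 177 176
 176 178 176 175 181 177 145 111  81  76  81  77  82  81  74  78  76  78
  77]
col270 [124 129 123 126 126 121 128 120 109 103 101 102 100 102 101 101 103  96
 101 101 103 108 117 127 130 127 131 123 120 119 118 120 116 122 119 121
 121 120 118 117 115 121 115 118 117 119 119 114 119 116 119 113  97  81
  75  77  76  75  75  76]
col281 [127 120 126 123 122 121 128 143 172 177 176 181 176 176 179 177 180 170
 151 120 105 120 145 170 177 176 174 177 181 179 177 177 178 180 180 182
 186 180 175 179 179 177 177 179 180 176 176 179 178 179 174 168 143  99
  74  71  74  77  75  80]
235 [ 80  81  78  73  74  78  76  75  85 103 115 126 121 128 126 122 127 127
 127 124] [ 75  79  75  74  82  76  80  72  78  78  73  75  75  73  79  77  79  77
  80  78  88 107 117 119 118 116 119 118 117 122]
320 [ 72  75  74  77  86 107 120 124 122 123 125 120 124 122 119 121 121 124
 128 128] [ 74  73  76  73  72  76  79  74  75  76  77  87 104 117 121 123 122 119
 121 113  88  65  58  58  67  68  70  71  67  69]
ax_rear [274.9 241.5]
toprear [274.7 248.9]
Redge [238.8 282.8]
RedgeL [524.3 252.8]
Fr [282.9 203.4]
Ff [283.  192.3]
FrontCorner [218.7 195.7]
```

```bash
python3 -m creep '[-0.015,-0.0235,0,0,0,0.0037,0.6,0,0,0.09,0,0,0,0.6,0,0,0.09,0,0,0,0.6,0,0,0.09,0,0,0,0.6,0,0,0.09,0,0,0,0.6,0,0,0.09,0,0,0,0.6,0,0,0.09,0,0,0,0.6,0,0,0,0,0,0,0.6,0,0,0,0,0,0,0.6,0,0,0,0,0,0,0.6]' 60
python3 -c "from h import *;st()"
```

```text
time: 3.62
ee_pos: [0.5597, -0.0193, 0.1083]
tcp_rot: [0.303, 3.084, 0.36]
force: [0.0, -0.2, -0.2]
width: 0.0511
grasp_force: 0.0
t 3.62 tcp bracket [0.5528 0.0893 0.1083] grasp [0.5528 0.09   0.1053] rot(bracket) [ 0.2321  0.0005 -0.001 ] F brk [ 0.07 -0.14 -0.23] Tq [-0.12 -0.    0.  ] w 0.0511 gf 0.0
```

Clear of contact and in place, so I'll close on the head.

```bash
python3 -m creep '[0,0.004,0,0,0,0,0.3,0,0,0,0,0,0,0.2,0,0,0,0,0,0,0,0,0,0,0,0,0,0,0,0,0,0,0,0,0,0,0,0,0,0,0,0,0,0,0,0,0,0,0,0,0,0,0,0,0,0,0,0,0,0,0,0,0]' 60
python3 - <<'E'
from h import *
from station import robot
st()
c=robot.capture("wrist");pickle.dump(c,open("w3.pkl","wb"));im=cv2.convertScaleAbs(c["image"][...,::-1],alpha=1.5,beta=10);cv2.imwrite("pics/w3.png",im)
E
```

```text
time: 4.37
ee_pos: [0.5601, -0.0179, 0.1091]
tcp_rot: [0.304, 3.082, 0.363]
force: [0.5, 5.2, 4.7]
width: 0.0178
grasp_force: 58.5
t 4.37 tcp bracket [0.553  0.0908 0.1091] grasp [0.553  0.0915 0.1062] rot(bracket) [ 0.2342 -0.0005 -0.0018] F brk [-0.48  5.2   4.65] Tq [0.73 0.03 0.12] w 0.0178 gf 58.51836271584034
```

View pics/w3.png

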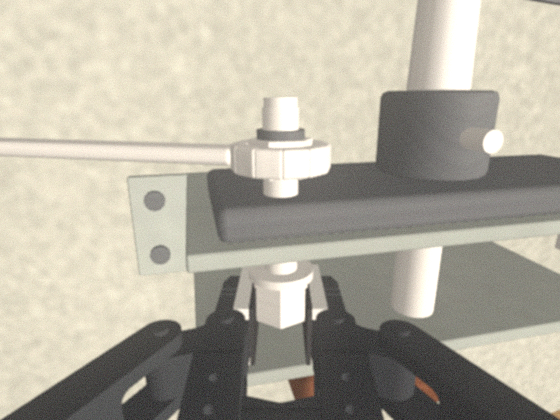

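The fingers are on the flats: width 17.8 mm, grip 58 N, head between the pads at (280,298). Now I'll push forward along tool +x, about 7 mm first.

```bash
python3 -m creep '[0.01,0.003,0,0,0,0,0,0.01,0.003,0,0,0,0,0,0.01,0,0,0,0,0,0,0.01,0,0,0,0,0,0,0.01,0,0,0,0,0,0,0,0,0,0,0,0,0,0,0,0,0,0,0,0]' 60
python3 -c "from h import *;st()"
```

```text
time: 5.0
ee_pos: [0.553, -0.0165, 0.1091]
tcp_rot: [0.303, 3.082, 0.36]
force: [1.0, 1.8, 8.4]
width: 0.0182
grasp_force: 59.1
t 5.00 tcp bracket [0.5457 0.0908 0.1091] grasp [0.5457 0.0915 0.1062] rot(bracket) [ 0.2328 -0.001  -0.0015] F brk [0.67 1.96 8.4 ] Tq [ 0.53 -0.1   0.04] w 0.0182 gf 59.09118125215173
```

```bash
python3 -m creep '[0.007,0,-0.003,0,0,0,0,0,0,0,0,0,0,0,0,0,0,0,0,0,0]' 60; python3 -c "from h import *;st()"
python3 -m creep '[0.007,0,-0.003,0,0,0,0,0,0,0,0,0,0,0,0,0,0,0,0,0,0]' 60; python3 -c "from h import *;st()"
python3 -m creep '[0.007,0,0,0,0,0,0,0,0,0,0,0,0,0,0,0,0,0,0,0,0]' 60; python3 -c "from h import *;st()"
```

```text
time: 5.25
ee_pos: [0.5514, -0.0162, 0.1091]
tcp_rot: [0.303, 3.083, 0.361]
force: [1.4, 2.9, 5.9]
width: 0.0176
grasp_force: 59.1
t 5.25 tcp bracket [0.5441 0.0908 0.1091] grasp [0.5441 0.0915 0.1062] rot(bracket) [ 2.328e-01  2.000e-04 -1.500e-03] F brk [0.81 3.12 5.91] Tq [ 0.66 -0.14  0.01] w 0.0176 gf 59.11759927868843
time: 5.5
ee_pos: [0.55, -0.0159, 0.1091]
tcp_rot: [0.304, 3.084, 0.361]
force: [1.0, 3.6, 5.0]
width: 0.0172
grasp_force: 59.0
t 5.50 tcp bracket [0.5427 0.0908 0.1091] grasp [0.5427 0.0915 0.1062] rot(bracket) [ 0.2329  0.0012 -0.0015] F brk [0.28 3.71 5.04] Tq [ 0.79 -0.14  0.02] w 0.0172 gf 59.040511194616556
time: 5.75
ee_pos: [0.5499, -0.0159, 0.1092]
tcp_rot: [0.304, 3.083, 0.36]
force: [3.9, 3.9, 2.4]
width: 0.0174
grasp_force: 58.8
t 5.75 tcp bracket [0.5426 0.0908 0.1092] grasp [0.5426 0.0915 0.1062] rot(bracket) [ 0.2328 -0.0006 -0.0018] F brk [3.09 4.58 2.36] Tq [ 0.86 -0.59 -0.09] w 0.0174 gf 58.75163038261235
```

```bash
python3 -m creep '[0.01,0,0,0,0,0,0,0,0,0,0,0,0,0,0,0,0,0,0,0,0]' 80; python3 -c "from h import *;st()"
python3 -m creep '[0.01,0,0,0,0,0,0,0,0,0,0,0,0,0,0,0,0,0,0,0,0]' 80; python3 -c "from h import *;st()"
```

```text
time: 6.0
ee_pos: [0.5499, -0.016, 0.1093]
tcp_rot: [0.304, 3.08, 0.359]
force: [8.3, 5.2, 0.8]
width: 0.0174
grasp_force: 78.3
t 6.00 tcp bracket [0.5426 0.0907 0.1093] grasp [0.5426 0.0914 0.1064] rot(bracket) [ 0.2327 -0.0033 -0.0022] F brk [7.13 6.7  0.78] Tq [ 0.9  -1.05 -0.29] w 0.0174 gf 78.28784418292344
time: 6.25
ee_pos: [0.5498, -0.016, 0.1094]
tcp_rot: [0.305, 3.077, 0.359]
force: [11.6, 6.2, -3.6]
width: 0.0169
grasp_force: 78.4
t 6.25 tcp bracket [0.5425 0.0907 0.1094] grasp [0.5425 0.0914 0.1065] rot(bracket) [ 0.2326 -0.0059 -0.0026] F brk [10.24  8.29 -3.59] Tq [ 1.05 -1.53 -0.32] w 0.0169 gf 78.36435355246067
```

The bolt is home: a solid stop, with force rising to 10 N and no travel. The bolt axis lies about 4.5 mm ahead of the TCP. Now I'll turn, first half.

```bash
python3 -m creep '[0,0.006,0,0.02,0,0,0,0,0.006,0,0.02,0,0,0,0,0.001,0,0.02,0,0,0,0,0.001,0,0.02,0,0,0,0,0.001,0,0.02,0,0,0,0,0.001,0,0.02,0,0,0,0,0.001,0,0.02,0,0,0,0,0,0,0,0,0,0,0,0,0,0,0,0,0]' 80
python3 -c "from h import *;st()"
```

```text
time: 7.0
ee_pos: [0.5501, -0.0148, 0.1095]
tcp_rot: [0.304, 3.12, 0.014]
force: [9.1, -3.8, -5.1]
width: 0.0174
grasp_force: 79.2
t 7.00 tcp bracket [0.5425 0.0919 0.1095] grasp [0.5425 0.0919 0.1065] rot(bracket) [ 0.0096 -0.0059  0.0007] F brk [ 9.65 -1.97 -5.11] Tq [-0.23 -1.45  0.  ] w 0.0174 gf 79.16337051428854
```

```bash
python3 -m creep '[0,0.001,0,0.022,0,0,0,0,0.001,0,0.022,0,0,0,0,0.001,0,0.022,0,0,0,0,0.001,0,0.022,0,0,0,0,0.001,0,0.022,0,0,0,0,0.001,0,0.022,0,0,0,0,0.001,0,0.022,0,0,0,0,0,0,0,0,0,0,0,0,0,0,0,0,0,0,0,0,0,0,0,0]' 80
python3 - <<'E'
from h import *
from station import robot
st()
c=robot.capture("wrist");pickle.dump(c,open("w4.pkl","wb"));im=cv2.convertScaleAbs(c["image"][...,::-1],alpha=1.5,beta=10);cv2.imwrite("pics/w4.png",im)
for n in("scene","top"): pickle.dump(robot.capture(n),open(n+"4.pkl","wb"))
E
```

```text
time: 7.83
ee_pos: [0.5503, -0.0137, 0.1094]
tcp_rot: [-0.3, -3.089, 0.36]
force: [9.6, -5.5, -5.9]
width: 0.017
grasp_force: 79.5
t 7.83 tcp bracket [0.5425 0.093  0.1094] grasp [0.5425 0.0923 0.1065] rot(bracket) [-0.2314 -0.0052  0.0011] F brk [10.48 -3.55 -5.91] Tq [-0.1  -1.51  0.4 ] w 0.017 gf 79.50500914826989
```

View pics/w4.png

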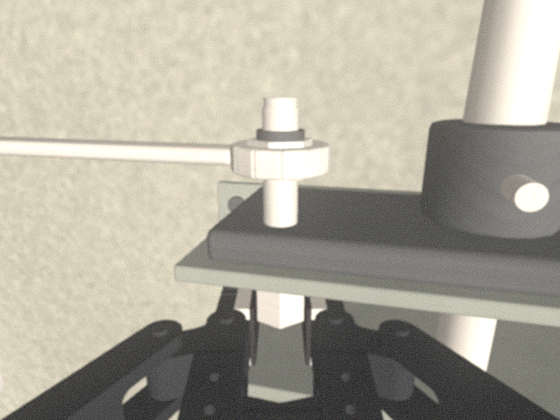

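The wrist view shows the head held, and the spanner (rows ~137–157, columns 0–230) sits in the same place relative to the tool as before the turn. The washer is no longer visible behind the front plate. I'll check the level numerically from all views.

```bash
python3 - <<'E'
from h import *
for n in("w3","w4"):
    c=pickle.load(open(n+".pkl","rb"));g=cv2.GaussianBlur(cv2.cvtColor(c["image"],cv2.COLOR_RGB2GRAY),(5,1),0).astype(float)
    for u in(10,60,110,160,210):
        col=np.abs(np.diff(g[125:175,u]));print(n,u,[125+i for i in np.argsort(col)[-4:]],g[135:165:3,u].astype(int))
c0=pickle.load(open("scene.pkl","rb"));c=pickle.load(open("scene4.pkl","rb"))
A=np.array([.487,.0915,.105])  # ring centre
for cc,t in((c0,-.465),(c,0)):
    for L in(0,.06,.1,.14,.19):
        X=B.T@(A+(0.01 if cc is c0 else 0)*np.array([1,0,0])+L*np.array([0,-np.cos(t),np.sin(t)]));print(t,L,proj(cc,X).round(1))
T=pickle.load(open("top4.pkl","rb"));
for cc,nm in((c,"scene"),(T,"top")):
    W=cloud(cc)@B.T;m=(W[...,0]>.47)&(W[...,0]<.50)&(W[...,1]<.06)&(W[...,1]>-.12)&(W[...,2]>.03)&(W[...,2]<.14)
    p=W[m]
    if len(p)>10: print(nm,len(p),np.polyfit(p[:,1],p[:,2],1),p[:,0].mean(),np.median(p[:,2]),p[:,1].min(),p[:,1].max())
big=cv2.resize(c["image"][170:240,230:330,::-1],(800,560),interpolation=cv2.INTER_CUBIC);cv2.imwrite("pics/s4.png",big)
E
```

```text
w3 10 [np.int64(140), np.int64(138), np.int64(141), np.int64(137)] [150 119 122 151 155 148 137 127 141 140]
w3 60 [np.int64(158), np.int64(139), np.int64(138), np.int64(143)] [144 139 110 141 154 153 148 132 141 147]
w3 110 [np.int64(158), np.int64(139), np.int64(144), np.int64(140)] [150 149 121 122 148 157 153 147 124 141]
w3 160 [np.int64(145), np.int64(141), np.int64(172), np.int64(173)] [142 143 138 112 139 154 156 152 140 124]
w3 210 [np.int64(148), np.int64(171), np.int64(170), np.int64(169)] [140 141 142 119 120 148 156 154 147 131]
w4 10 [np.int64(141), np.int64(153), np.int64(136), np.int64(140)] [139 101 142 170 171 167 145 132 135 134]
w4 60 [np.int64(154), np.int64(141), np.int64(138), np.int64(142)] [144 128 110 157 172 172 164 137 131 132]
w4 110 [np.int64(140), np.int64(145), np.int64(143), np.int64(144)] [132 132 105 129 163 175 172 161 130 134]
w4 160 [np.int64(160), np.int64(147), np.int64(145), np.int64(146)] [135 137 126 110 148 167 173 170 154 127]
w4 210 [np.int64(162), np.int64(143), np.int64(147), np.int64(148)] [133 136 139 113 120 160 172 172 169 145]
-0.465 0 [293.8 211.2]
-0.465 0.06 [281.7 207. ]
-0.465 0.1 [274.2 204.3]
-0.465 0.14 [267.1 201.8]
-0.465 0.19 [258.7 198.8]
0 0 [296.6 209.7]
0 0.06 [283.3 197.6]
0 0.1 [274.8 189.9]
0 0.14 [266.7 182.4]
0 0.19 [256.9 173.5]
scene 131 [0.01730819 0.10944686] 0.4889603408451967 0.1099729010307545 -0.09955051746716621 -0.027201811675306206
top 166 [-0.06160835  0.1088863 ] 0.4853195916404587 0.10941291228196805 -0.10158280586486404 0.05912802880173728
```

View pics/s4.png

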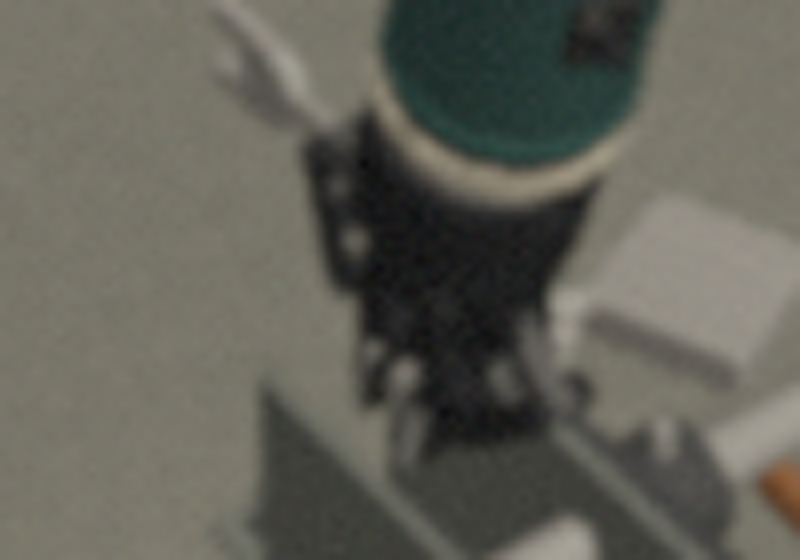

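The close-up confirms the spanner is lifted, with its tail at crop (260,75), within about 1 px of the level prediction. The depth-map slopes (0.017 in the scene view, -0.06 in the top view) scatter around zero. I'll do a final hold check.

```bash
python3 -m creep '[0,0,0,0.001,0,0,0,0,0,0,0,0,0,0,0,0,0,0,0,0,0,0,0,0,0,0,0,0,0,0,0,0,0,0,0,0,0,0,0,0,0,0,0,0,0,0,0,0,0,0,0,0,0,0,0,0]' 80
python3 - <<'E'
from h import *
from station import robot
st();print(robot.finish_job())
E
```

```text
time: 8.65
ee_pos: [0.5503, -0.0137, 0.1094]
tcp_rot: [-0.301, -3.089, 0.361]
force: [9.4, -5.4, -6.0]
width: 0.0174
grasp_force: 79.5
t 8.65 tcp bracket [0.5425 0.093  0.1094] grasp [0.5426 0.0923 0.1065] rot(bracket) [-0.2324 -0.0053  0.0005] F brk [10.24 -3.46 -5.98] Tq [-0.06 -1.52  0.4 ] w 0.0174 gf 79.48751544579864
the job is handed in; nothing more can be done
None
```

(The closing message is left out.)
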